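# Screw a twin-screw cheese press down square

## Robot

A 6-joint arm with a two-finger parallel gripper is mounted at the origin on the work surface. World frame = base frame: x ahead of the robot, y to its left, z up, the work surface at z = 0. Lengths are in m, angles in rad, forces in N, time in s.
With the tool pointing down it reaches from about 0.2 to 0.875 m from the base axis. Payload 3.4 kg.
Tool frame: the origin (TCP) lies midway between the tips of the shut fingers; the grasp point (between the pads) lies 19 mm behind it (bot.grip_depth is the distance from the TCP to the grasp point, in m); z points along the fingers, y is the line along which they close (so a half turn about z gives the same grasp; the last joint's range is limited). The gripper opens to 94 mm and grips with 3 to 60 N. Pads are 16 mm wide; open, the fingers measure 119 mm over their backs; the gripper's body (75 mm by 177 mm) begins 78 mm behind the grasp point.
Start: joints at [-1.322, 0.276, 1.505, -0, 1.361, -0.121], TCP at [0.208, -0.536, 0.173] pointing down, gripper open.
Joint ranges: [-2.89, 2.89], [-0.75, 2.08], [0.22, 2.7], [-1.18, 4.32], [0.11, 2.71], [-2.7, 2.7]. Speed limits (rad/s): [2.57, 2.57, 3.14, 3.14, 3.14, 3.14].

## Interface

Orientations are given as a rotation vector (axis times angle).
In Python, from bench import bot gives the robot as it stands.
- The arm moves only by the tool play_rows, never from a script. Its argument "increments" is a list of rows, each a list of 6 numbers: the shift along the tool's x, y, z in m, then the turn, a rotation vector about the tool's x, y, z in rad. A call has 1 to 20 rows; each row shifts and turns the commanded pose from where the row before left it, along the tool's axes as they then stand; what a row does not reach is not made up. A row lasts 1/10 s, in which the tool goes at most 50 mm and 8.59 degrees, less where a joint would pass 70% of its speed; a pose out of reach is approached as far as the arm can. A call with a gripper value outside its range is refused whole. "hand" is the opening, from -1 (shut) to 1 (fully open), set as the call begins (left out, the last holds). The fingers move at their own pace and stop on an object; "squeeze" is the grip in N (left out, the last holds). Time passes only in rows, so rows that do not move let the fingers close. It gives the time, the measured TCP pose, the force, the opening and the grip force at its end, in the units of the state.
- bot.get_state(): the state, without advancing time (a new reading comes with each control period).
- bot.get_image(name): name is "scene" or "side" or "wrist"; returns a dict with "color" (420x560x3 uint8, red, green, blue), "fx", "fy", "cx", "cy" (pixels), "extrinsics" (4x4, takes a point from camera to world coordinates). Camera axes: x right, y down, z forward; pixel columns grow to the right and rows downward; lengths in m; the calibration is good to about 2 mm. A picture is of the moment at which its call begins. There is no depth.
- bot.hand_in(): hands the job in; it is judged then, once.
The state is a dict: "clock": time; "qpos": joint angles; "qd": joint speeds; "joint_torque": joint torques, N m; "position": TCP position; "orientation": TCP orientation; "force": force on the tool from outside, world axes, zero at the start; "moment": the same for the moment, N m; "gripper_width": opening from 0.0 (shut) to 1.0 (fully open); "finger_force": force on a finger pad.
Only numpy, scipy, OpenCV 4.12 (cv2) and the standard library are available. Lean on these libraries where they do the work, as an engineer would, in place of code of your own. Each camera call takes 0.05 s, during which the arm holds its last target. There are 200 camera calls.

## Task

Close the cheese press on the hoop standing in it: screw its two knobs down, clockwise, a little at a time and by turns, letting go and taking a fresh hold as you go, until both ends of the beam are fully down, both knobs come up firm and the beam sits flat on the follower. Keep the beam near level all the way, never one end more than 6 mm higher than the other, or it cocks and binds on the rods. Leave the hoop standing where it is and do not disturb the other things on the counter.

Things in the scene. Friction and masses are not known exactly. Their poses are not given: they have to be found in the camera images.
- press: Twin-screw cheese press. Wooden base 160 mm deep (x) by 280 wide (y), top 32 mm above the counter, with a drip tray whose spout points roughly to the robot (-x). Two upright threaded rods, 16 mm thick, at y = +95 mm (left) and -95 mm (right), end 226 mm above the counter. It does not shift. Origin on the counter under its middle, z up.
- beam_mid (a point): Middle of the top face of the wooden pressing beam: 58 mm deep, 250 wide, 22 thick, across both rods, an 80 mm round pad (18 thick) under its middle. Top 165 mm above the counter when seated on the follower. It rests on the knobs' flanges: each end rides with its own knob (rods 190 mm apart); it leans when they differ. z: the beam's upward normal, y: along it to the left.
- left_knob (a joint): Left knob (press y = +95 mm, left as the robot sees it), rad. 0: that end of the beam fully down, knob firm at its stop; grows anticlockwise seen from above, so clockwise lowers the beam. Coarse right-hand thread, 16 mm per turn (2.55 mm per rad). Starts at 3.3 to 4.0, at most 4.5; turns at about 0.1 N m and stays where left.
- right_knob (a joint): Right knob (press y = -95 mm), rad; same thread, direction, zero and start range as the left one.
- left_knob_grip (a point): Grip point of the left knob, on its upright axis 27 mm above the beam's top: 192 mm above the counter when seated. Black lobed hand knob, practically round, 44 mm across, 30 high (17 below, 13 above this point). Keep fingertips under 24 mm below this point, clear of the beam. It rides and turns with the knob (z up). The rod sticks up through the knob to 226 mm above the counter.
- right_knob_grip (a point): Grip point of the right knob; same size, heights and rod as the left one.
- mould: Steel cheese hoop, 116 mm across, 75 high, with a wooden follower 106 mm across standing 15 mm proud of it; loose on the drip tray under the beam. Origin under its middle, 35 mm above the counter; the follower's top is 90 mm above it.
- bowl: Red ceramic bowl, 150 mm across, 65 high; stays where it is. Origin at the middle of its underside.
- pie_tin: Aluminium pie tin, 216 mm across, 34 high; stays where it is. Origin at the middle of its underside.
- lidded_box: Clear plastic lidded box, 110 x 150 mm, 75 high; stays where it is. Origin at the middle of its underside.
- mug: Ceramic mug, 82 mm across, 92 high; stays where it is. Origin at the middle of its underside.
- spare_hoop: Spare empty cheese hoop, 90 mm across, 55 high; stays where it is. Origin at the middle of its underside.
- salt_jar: Salt jar, 64 mm across, 100 high; stays where it is. Origin at the middle of its underside.
- wood_spoon: Wooden spoon, 260 mm long, lying in front of the press; stays where it is. Origin about the middle of its length.

How it is judged:
At the end, for the whole second after the job is handed in: Both knobs are within 0.59 rad of their stops (each end of the beam within 1.5 mm of fully down), the beam leans less than 0.01 rad (ends level within 1.9 mm) and the hoop stands upright (within 0.05 rad) (value of joint each of left_knob, right_knob below 0.59 rad and angle between beam_mid's own z axis and vertical below 0.01 rad and angle between mould's own z axis and vertical below 0.05 rad); the robot touches nothing.
It fails at once if the beam leans more than 0.032 rad (one end more than 6 mm higher than the other at the rods) (angle between beam_mid's own z axis and vertical above 0.032 rad).
It fails at once if the hoop is shifted more than 15 mm (distance of mould from where it was at the start of the episode above 0.015 m).
It fails at once if another thing on the counter is shifted more than 30 mm (distance of any of bowl, pie_tin, lidded_box, mug, spare_hoop, salt_jar, wood_spoon from where it was at the start of the episode above 0.03 m).
It also fails if it takes over 72 s, if anything falls off the work surface, if the arm or the gripper's body presses on something with over 40 N, if the wrist force passes 120 N, or if a joint passes its speed limit or range.

## Working session

There is one attempt and no reset: what is moved stays moved. The work goes in short steps, Python scripts to look and compute and a tool call to move; the robot and the scene stay as the last step left them, time stands still between calls to the robot, and variables do not carry over. Pictures are saved under pics/ and viewed, at most 10 in all, crops included, and the job is handed in when it is done.

Besides the shell and the picture viewer there is one more tool, called after "Emit:" as name(argument=value, ...) on one line, values as JSON. play_rows: Moves the arm, as the interface text tells. Its arguments: {"type":"object","properties":{"increments":{"type":"array","items":{"type":"array","items":{"type":"number"}}},"hand":{"type":"number"},"squeeze":{"type":"number"}},"required":["increments"]}

```bash
mkdir -p pics
python3 - <<'E'
from bench import bot
import cv2,numpy as np
s=bot.get_state();print({k:np.round(v,3) for k,v in s.items()})
ims=[]
for n in("scene","side"):
    i=bot.get_image(n);cv2.imwrite(f"pics/{n}0.png",i["color"][:,:,::-1]);print(n,i["fx"],i["cx"],i["cy"],np.round(i["extrinsics"],4).tolist())
E
```

```text
{'clock': np.float64(0.0), 'qpos': array([-1.322,  0.277,  1.506, -0.   ,  1.361, -0.121]), 'qd': array([-0.001,  0.   ,  0.001, -0.001,  0.001, -0.001]), 'joint_torque': array([ 1.0000e-03, -4.0458e+01, -2.3723e+01,  7.1000e-02,  3.5000e-02,
       -0.0000e+00]), 'position': array([ 0.208, -0.536,  0.172]), 'orientation': array([-3.086, -0.577,  0.   ]), 'force': array([1.025, 0.152, 0.035]), 'moment': array([-0.007,  0.007, -0.025]), 'finger_force': np.float64(0.0), 'gripper_width': np.float64(1.0)}
scene 445.04005832528 274.10238117900826 213.25044556662726 [[-0.7523, 0.4471, -0.4839, 1.2732], [0.6586, 0.528, -0.5362, 0.7616], [0.0157, -0.722, -0.6917, 1.1206], [0.0, 0.0, 0.0, 1.0]]
side 536.2577470695263 286.30699165594007 201.13675250619576 [[0.954, -0.2114, 0.2124, 0.2707], [-0.2995, -0.6464, 0.7017, -1.0297], [-0.0111, -0.7331, -0.6801, 1.1727], [0.0, 0.0, 0.0, 1.0]]
```

View pics/scene0.png

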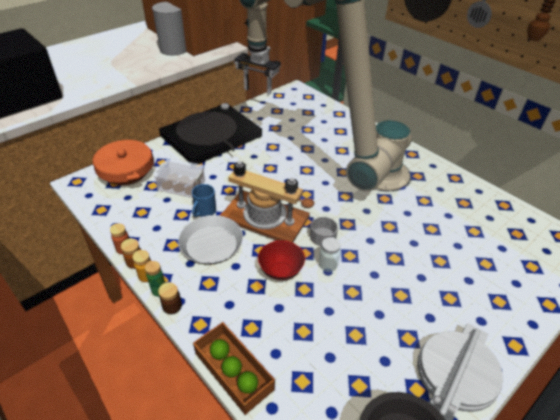

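View pics/side0.png

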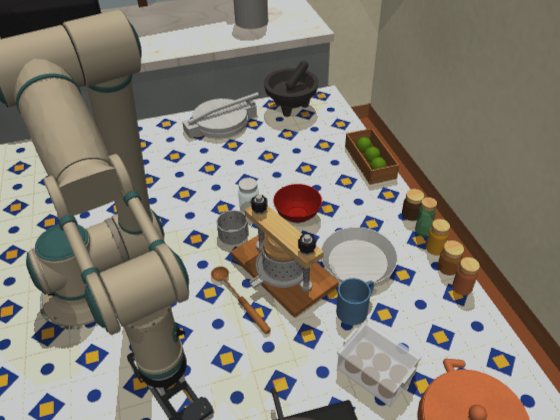

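The knobs show at scene (291,186) and side (259,203) for the left one, and scene (238,168) and side (307,242) for the right one. The spoon lies in front of the press at side (240,300), and the salt jar and spare hoop are near the left knob. Next I mask the black knobs and triangulate them.

```bash
cat > h.py <<'E'
from bench import bot
import cv2,numpy as np
def cam(n):
    i=bot.get_image(n);K=np.array([[i["fx"],0,i["cx"]],[0,i["fy"],i["cy"]],[0,0,1]])
    return i["color"],K,np.linalg.inv(i["extrinsics"])[:3],i["extrinsics"]
def knob(c,uv,r=16,thr=60):
    g=c.max(2);m=(g<thr).astype(np.uint8)
    n,l,st,ce=cv2.connectedComponentsWithStats(m)
    k=[j for j in range(1,n) if np.hypot(*(ce[j]-uv))<r and st[j,4]>30]
    return [(ce[j].round(1),st[j]) for j in k]
def proj(K,E,p): q=K@(E@np.r_[p,1]);return q[:2]/q[2]
def tri(a,b,ua,ub):
    P=cv2.triangulatePoints(a[1]@a[2],b[1]@b[2],np.array(ua,float)[:,None],np.array(ub,float)[:,None])
    return (P[:3]/P[3]).ravel()
def ray(c,uv,z):
    d=c[3][:3,:3]@np.linalg.inv(c[1])@np.r_[uv,1];o=c[3][:3,3];return o+d*(z-o[2])/d[2]
E
python3 - <<'E'
from h import *
a=cam("scene");b=cam("side")
for n,ua,ub in(("L",(291,186),(259,203)),("R",(238,168),(307,242))):
    A=knob(a[0],ua);B=knob(b[0],ub);print(n,A,B)
    if A and B: print(tri(a,b,A[0][0],B[0][0]).round(4), ray(a,A[0][0],.2).round(4),ray(b,B[0][0],.2).round(4))
x=cv2.resize(a[0][140:250,190:350],None,fx=4.9,fy=4.9,interpolation=cv2.INTER_CUBIC)[:,:,::-1]
y=cv2.resize(b[0][180:320,200:360],None,fx=4,fy=4,interpolation=cv2.INTER_CUBIC)[:,:,::-1]
cv2.imwrite("pics/a.png",x);cv2.imwrite("pics/b.png",y)
E
```

```text
L [(array([290.6, 187.6]), array([286, 183,  11,   9,  66], dtype=int32))] [(array([258.8, 205.9]), array([251, 197,  16,  16, 159], dtype=int32))]
[ 0.5026 -0.0134  0.1918] [ 0.5113 -0.0069  0.2   ] [ 0.4998 -0.021   0.2   ]
R [(array([239.2, 170.3]), array([234, 166,  11,   9,  77], dtype=int32))] [(array([306.3, 245.6]), array([298, 235,  18,  19, 188], dtype=int32))]
[ 0.5757 -0.1885  0.1933] [ 0.5819 -0.182   0.2   ] [ 0.573  -0.1938  0.2   ]
```

View pics/a.png

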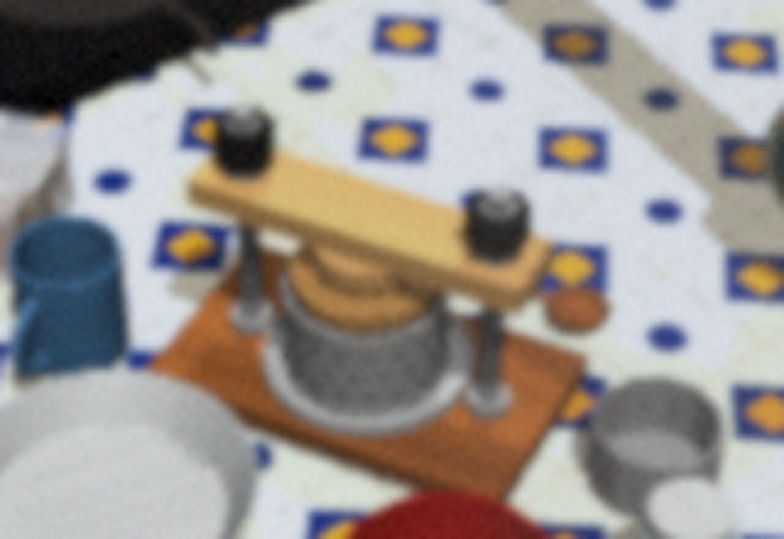

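View pics/b.png

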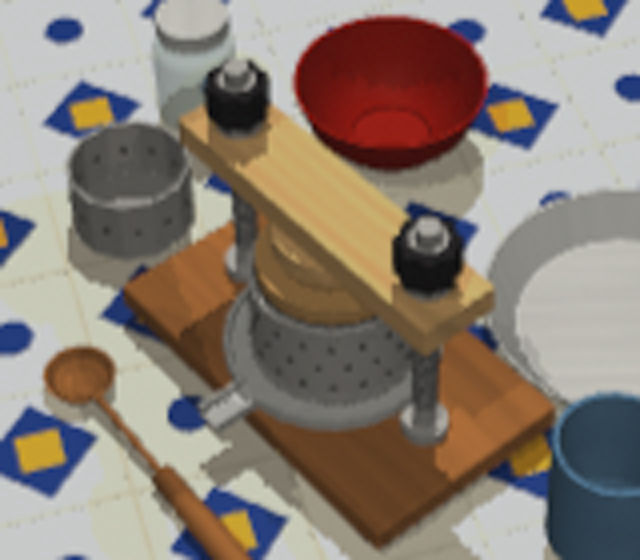

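The crops show the rod tops (bright dots) in the middle of each knob. They sit at scene-crop (500,198) and (244,116), and at side-crop (238,68) and (430,228), left then right. I cast these onto z = 0.226 to pin down the axes, then work out the first move.

```bash
cat >> h.py <<'E'
def go(x,y,psi=None):
    """shift in the tool axes (as they stand) to world x,y; yaw of tool x; clockwise turn = + about tool z"""
    from scipy.spatial.transform import Rotation as R
    s=bot.get_state();M=R.from_rotvec(s["orientation"]).as_matrix()
    print("tilt",M[:,2].round(4),"psi",round(np.arctan2(M[1,0],M[0,0]),3),"pos",s["position"].round(4),"q6",s["qpos"][5].round(3),"t",s["clock"])
    print("to",x,y,"shift",(M.T@(np.r_[x,y,s["position"][2]]-s["position"])).round(4))
E
python3 - <<'E'
from h import *
print(bot.grip_depth)
a=cam("scene");b=cam("side")
ca=lambda u,v:((u+.5)/4.9-.5+190,(v+.5)/4.9-.5+140)
cb=lambda u,v:((u+.5)/4-.5+200,(v+.5)/4-.5+180)
for n,A,B in(("L",ca(500,198),cb(238,68)),("R",ca(244,116),cb(430,228))):
    print(n,tri(a,b,A,B).round(4),ray(a,A,.226).round(4),ray(b,B,.226).round(4))
go(.574,-.189)
E
```

```text
0.0188
L [ 0.5041 -0.0118  0.2241] [ 0.5053 -0.0102  0.226 ] [ 0.5038 -0.014   0.226 ]
R [ 0.5768 -0.1868  0.2237] [ 0.578  -0.1842  0.226 ] [ 0.5764 -0.189   0.226 ]
tilt [-1.e-04  6.e-04 -1.e+00] psi 0.37 pos [ 0.2078 -0.5359  0.1723] q6 -0.121 t 0.3
to 0.574 -0.189 shift [ 4.669e-01 -1.911e-01  2.000e-04]
```

Emit:
play_rows(increments=[[0,0,-0.025,0,0,0],[0,0,-0.025,0,0,0],[0,0,-0.025,0,0,0],[0.0392,-0.016,0,0,0,0],[0.0392,-0.016,0,0,0,0],[0.0392,-0.016,0,0,0,0],[0.0392,-0.016,0,0,0,0],[0.0392,-0.016,0,0,0,0],[0.0392,-0.016,0,0,0,0],[0.0392,-0.016,0,0,0,0],[0.0392,-0.016,0,0,0,0],[0.0392,-0.016,0,0,0,0],[0.0392,-0.016,0,0,0,0],[0.0392,-0.016,0,0,0,0],[0.0392,-0.016,0,0,0,0]], hand=0.7)

```text
clock: 1.8
position: [0.5781, -0.1857, 0.2476]
orientation: [3.088, 0.578, 0.0]
force: [-0.2, -1.1, 0.4]
gripper_width: 0.851
finger_force: 0.0
```

Emit:
play_rows(increments=[[0,0,0,0,0,-0.145],[0,0,0,0,0,-0.145],[0,0,0,0,0,-0.145],[0,0,0,0,0,-0.145],[0,0,0,0,0,-0.145],[0,0,0,0,0,-0.145],[0,0,0,0,0,-0.145],[0,0,0,0,0,-0.145],[0,0,0,0,0,-0.145],[0,0,0,0,0,-0.145],[0,0,0,0,0,-0.145],[0,0,0,0,0,-0.145],[0,0,0,0,0,0]])

```text
clock: 3.1
position: [0.5769, -0.1871, 0.2474]
orientation: [-1.55, -2.732, 0.0]
force: [0.1, 0.7, -0.6]
gripper_width: 0.853
finger_force: 0.0
```

Run:
```python
from h import *
go(.577,-.187)
c=cam("wrist");cv2.imwrite("pics/w.png",c[0][:,:,::-1]);print([proj(c[1],c[2],(.577,-.187,z)).round(1) for z in(.184,.214,.226)])
```

```text
tilt [-3.e-04  0.e+00 -1.e+00] psi 2.11 pos [ 0.5769 -0.1871  0.2474] q6 -0.967 t 3.1
to 0.577 -0.187 shift [ 0.      0.0001 -0.    ]
[array([277.1, 207.6]), array([277.2, 216.2]), array([277.3, 220.3])]
```

View pics/w.png

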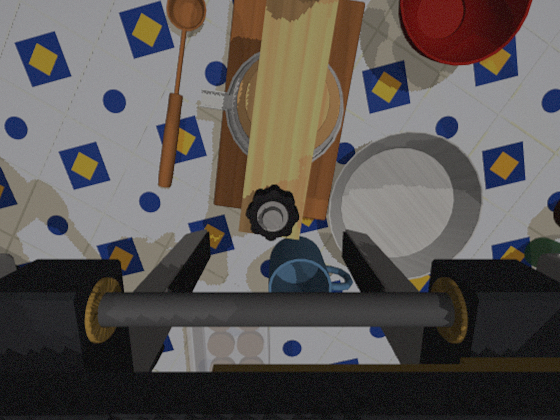

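The wrist view shows the right knob's rod top at (272,215), against (277,220) predicted, so the tool is a few mm off. I cast that pixel onto z = 0.226 to correct it.

Run:
```python
from h import *
c=cam("wrist")
m=c[0].max(2)
n,l,st,ce=cv2.connectedComponentsWithStats((m[180:245,240:305]<55).astype(np.uint8));j=1+st[1:,4].argmax()
print(ce[j]+[240,180],st[j]);
print(ray(c,(272,215),.226).round(4),ray(c,(272,212.5),.212).round(4))
```

```text
[272.118411   210.34224599] [   6    5   53   56 1309]
[ 0.5714 -0.1855  0.226 ] [ 0.572  -0.1869  0.212 ]
```

Emit:
play_rows(increments=[[0.002,-0.0023,0.013,0,0,0],[0,0,0.018,0,0,0],[0,0,0.018,0,0,0],[0,0,0.014,0,0,0],[0,0,0,0,0,0]])

```text
clock: 3.7
position: [0.5726, -0.186, 0.1824]
orientation: [-1.55, -2.727, 0.001]
force: [-0.0, 0.6, -0.3]
gripper_width: 0.849
finger_force: 0.0
```

Emit:
play_rows(increments=[[0,0,0,0,0,0],[0,0,0,0,0,0],[0,0,0,0,0,0],[0,0,0,0,0,0],[0,0,0,0,0,0]], hand=-1, squeeze=15)

```text
clock: 4.2
position: [0.5742, -0.1867, 0.185]
orientation: [1.55, 2.732, -0.0]
force: [-0.5, -0.3, 0.2]
gripper_width: 0.46
finger_force: 0.0
```

Run:
```python
from h import *
go(.574,-.187);s=bot.get_state();print(s["force"].round(2),s["moment"].round(3),s["gripper_width"],s["finger_force"])
```

```text
tilt [ 8.e-04 -4.e-04 -1.e+00] psi 2.11 pos [ 0.5742 -0.1867  0.185 ] q6 -0.968 t 4.2
to 0.574 -0.187 shift [-0.0001 -0.0004 -0.    ]
[-0.51 -0.3   0.24] [-0.019 -0.084 -0.051] 0.46006702406686373 0.0
```

Emit:
play_rows(increments=[[0,0,0,0,0,0],[0,0,0,0,0,0]])

```text
clock: 4.4
position: [0.574, -0.1866, 0.1846]
orientation: [1.55, 2.733, -0.0]
force: [-0.0, -0.1, -0.5]
gripper_width: 0.287
finger_force: 0.0
```

Run:
```python
from h import *
go(.574,-.187);s=bot.get_state();print(s["force"].round(2),s["moment"].round(3),s["gripper_width"],s["finger_force"])
```

```text
tilt [ 1.e-04 -2.e-04 -1.e+00] psi 2.11 pos [ 0.574  -0.1866  0.1846] q6 -0.968 t 4.4
to 0.574 -0.187 shift [-0.0003 -0.0002  0.    ]
[-0.01 -0.05 -0.52] [ 0.001 -0.116 -0.098] 0.28688440178575736 0.0
```

Run:
```python
from h import *
c=cam("wrist");b=cam("side");s=cam("scene")
x=cv2.resize(b[0][160:280,220:380],(400,300),interpolation=cv2.INTER_CUBIC)
z=cv2.resize(s[0][110:230,190:350],(400,300),interpolation=cv2.INTER_CUBIC)
w=cv2.resize(c[0],(400,300))
im=np.vstack([np.hstack([x,z]),np.hstack([w,0*w])])
cv2.imwrite("pics/c.png",im[:,:,::-1])
print(bot.get_state()["gripper_width"])
```

```text
0.1620485044589508
```

View pics/c.png

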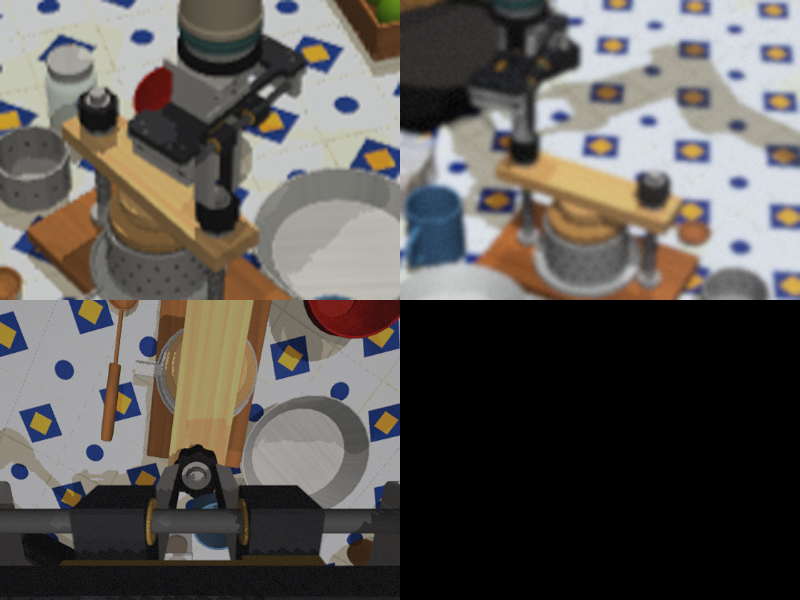

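The fingers look to be at or above the knob top, at side-crop (215,200), and the opening keeps shrinking with no force. I mark where the TCP should project before doing anything else.

Run:
```python
from h import *
s=bot.get_state();p=s["position"];print(p,s["gripper_width"],s["finger_force"],s["force"].round(1))
M=cv2.Rodrigues(s["orientation"])[0]
out=[]
for n,h in(("side",40),("scene",32),("wrist",90)):
    c=cam(n);u=proj(c[1],c[2],p-.019*M[:,2]).round().astype(int)
    u=np.clip(u,h,[559-h,419-h]);o=u-h
    im=cv2.resize(c[0][o[1]:o[1]+2*h,o[0]:o[0]+2*h],(260,260),interpolation=cv2.INTER_CUBIC).copy()
    im2=im.copy()
    for q,col in((p,(255,0,0)),(p-.019*M[:,2],(0,255,0)),(np.r_[p[:2],.226],(255,0,255)),(p-.019*M[:,2]+.022*M[:,1],(0,255,255)),(p-.019*M[:,2]-.022*M[:,1],(255,255,0))):
        v=(proj(c[1],c[2],q)-o+.5)*130/h; cv2.circle(im2,tuple(int(t) for t in v),3,col,-1)
    out.append(np.vstack([im,im2]))
cv2.imwrite("pics/d.png",np.hstack(out)[:,:,::-1])
```

```text
[ 0.57338854 -0.18690486  0.18450449] 0.1620485044589508 13.111833482980728 [-4.6 -2.4  2.4]
```

View pics/d.png

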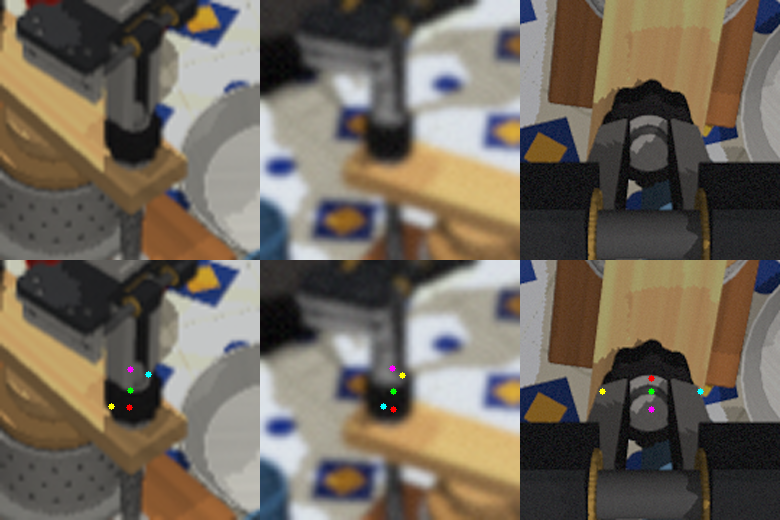

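The wrist and side views disagree with the TCP height: the fingers look about 28 mm short. The saved start pictures show the gripper in free air, so I check the tips there.

Run:
```python
from h import *
p=np.array([.208,-.536,.1723]);psi=.37;y=np.array([np.sin(psi),-np.cos(psi),0]);z=np.array([0,0,1])
out=[]
for n in("scene","side"):
    c=cam(n);im=cv2.imread(f"pics/{n}0.png");u=proj(c[1],c[2],p);print(n,u)
    o=np.clip((u-40).astype(int),0,[480,340]);k=4.75
    im=cv2.resize(im[o[1]:o[1]+80,o[0]:o[0]+80],None,fx=k,fy=k,interpolation=cv2.INTER_CUBIC);i2=im.copy()
    for q,col in((p,(0,0,255)),(p+.047*y,(255,0,255)),(p-.047*y,(0,255,255)),(p+.028*z+.047*y,(0,255,0)),(p+.028*z-.047*y,(0,255,0))):
        v=(proj(c[1],c[2],q)-o+.5)*k;cv2.circle(i2,tuple(int(t) for t in v),3,col,-1)
    out.append(i2)
cv2.imwrite("pics/e.png",np.hstack(out))
```

```text
scene [257.84416725  99.63490777]
side [182.30088845 427.34862465]
```

View pics/e.png

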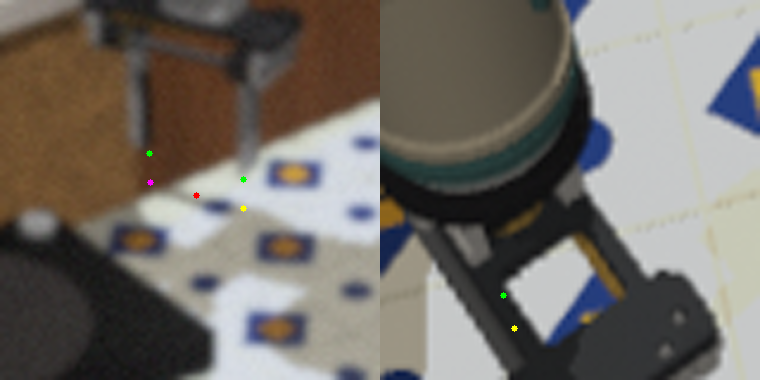

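In free air the fingers end near the green dots, about 34 mm short of the stated TCP. So they have closed on the rod above the knob (15 mm gap, 13 N). I will open, go about 36 mm lower, shift slightly toward the rod as the force suggests, and close again.

Emit:
play_rows(increments=[[0,0,0,0,0,0],[0,0,0,0,0,0],[0,0,0,0,0,0],[0,0,0,0,0,0],[0,0,0,0,0,0],[0,0,0,0,0,0],[0.001,-0.002,0,0,0,0],[0,0,0.008,0,0,0],[0,0,0.008,0,0,0],[0,0,0.008,0,0,0],[0,0,0.006,0,0,0],[0,0,0.006,0,0,0],[0,0,0,0,0,0]], hand=0.5)

```text
clock: 6.1
position: [0.5712, -0.1865, 0.1473]
orientation: [-1.549, -2.731, 0.0]
force: [0.8, -0.2, -0.3]
gripper_width: 0.747
finger_force: 0.0
```

Emit:
play_rows(increments=[[0,0,0,0,0,0],[0,0,0,0,0,0],[0,0,0,0,0,0],[0,0,0,0,0,0],[0,0,0,0,0,0]], hand=-1)

```text
clock: 6.6
position: [0.573, -0.1864, 0.1491]
orientation: [1.549, 2.731, 0.002]
force: [1.9, 1.9, 0.9]
gripper_width: 0.47
finger_force: 15.0
```

Run:
```python
from h import *
go(.5715,-.186);s=bot.get_state();print(s["force"].round(2),s["moment"].round(3),s["gripper_width"],s["finger_force"])
```

```text
tilt [ 2.5e-03  3.0e-04 -1.0e+00] psi 2.11 pos [ 0.573  -0.1864  0.1491] q6 -0.97 t 6.6
to 0.5715 -0.186 shift [ 0.0011 -0.0011 -0.    ]
[1.94 1.87 0.88] [ 0.277 -0.461 -0.032] 0.46971685312524064 14.999896734952927
```

Emit:
play_rows(increments=[[0,0,0,0,0,0.07],[0,0,0.0004,0,0,0.14],[0,0,0.0004,0,0,0.14],[0,0,0.0004,0,0,0.14],[0,0,0.0004,0,0,0.14],[0,0,0.0004,0,0,0.14],[0,0,0.0004,0,0,0.14],[0,0,0.0004,0,0,0.14],[0,0,0.0004,0,0,0.14],[0,0,0.0004,0,0,0.14],[0,0,0,0,0,0.07],[0,0,0,0,0,0]], squeeze=25)

```text
clock: 7.8
position: [0.5764, -0.1869, 0.1456]
orientation: [2.943, 1.088, 0.013]
force: [8.9, 0.4, -2.1]
gripper_width: 0.461
finger_force: 25.0
```

Run:
```python
from h import *
go(.573,-.1864);s=bot.get_state();print(s["force"].round(2),s["moment"].round(3),s["gripper_width"],s["finger_force"])
```

```text
tilt [ 8.8e-03 -6.0e-04 -1.0e+00] psi 0.708 pos [ 0.5764 -0.1869  0.1456] q6 0.431 t 7.8
to 0.573 -0.1864 shift [-0.0022 -0.0026 -0.    ]
[ 8.93  0.43 -2.14] [ 0.268 -1.488 -0.054] 0.46073425414703695 24.99980092048645
```

Emit:
play_rows(increments=[[0,0,0,0,0,0],[0,0,0,0,0,0],[0,0,-0.002,0,0,0],[0,0,-0.018,0,0,-0.145],[0,0,-0.025,0,0,-0.145],[0,0,-0.025,0,0,-0.145],[0,0,0,0,0,-0.145],[0,0,0,0,0,-0.145],[0,0,0,0,0,-0.145],[0,0,0,0,0,-0.145],[0,0,0,0,0,-0.145],[0,0,0,0,0,-0.145],[0,0,0,0,0,-0.145],[0,0,0,0,0,-0.145],[0,0,0,0,0,0]], hand=0.4)

```text
clock: 9.3
position: [0.5712, -0.1868, 0.215]
orientation: [-1.277, -2.87, 0.001]
force: [0.7, -0.5, 0.0]
gripper_width: 0.698
finger_force: 0.0
```

Run:
```python
from h import *
go(.503,-.0125)
a=cam("scene");b=cam("side")
for n,ub in(("L",(259,206)),("R",(306,246))): print(n,[k[1] for k in knob(b[0],ub)])
out=[cv2.resize(b[0][180:280,230:340],(396,360),interpolation=cv2.INTER_CUBIC),cv2.resize(a[0][150:230,220:310],(396,360),interpolation=cv2.INTER_CUBIC)]
cv2.imwrite("pics/f.png",np.hstack(out)[:,:,::-1])
```

```text
tilt [-7.e-04 -2.e-04 -1.e+00] psi 2.304 pos [ 0.5712 -0.1868  0.215 ] q6 -1.165 t 9.3
to 0.503 -0.0125 shift [0.1752 0.066  0.    ]
L [array([251, 197,  16,  16, 159], dtype=int32)]
R [array([298, 235,  18,  20, 190], dtype=int32)]
```

View pics/f.png

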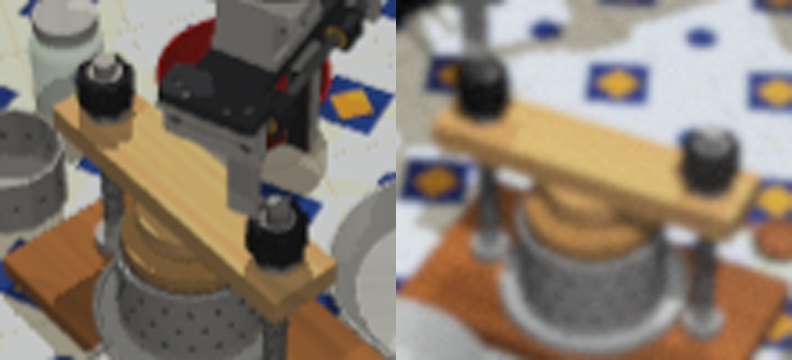

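Emit:
play_rows(increments=[[0.035,0.0132,0,0,0,0],[0.035,0.0132,0,0,0,0],[0.035,0.0132,0,0,0,0],[0.035,0.0132,0,0,0,0],[0.035,0.0132,0,0,0,0],[0,0,0,0,0,0],[0,0,0.017,0,0,0],[0,0,0.02,0,0,0],[0,0,0.018,0,0,0],[0,0,0.012,0,0,0],[0,0,0,0,0,0]])

```text
clock: 10.5
position: [0.5025, -0.013, 0.1464]
orientation: [-1.277, -2.867, 0.002]
force: [-0.2, 0.2, 0.7]
gripper_width: 0.699
finger_force: 0.0
```

Emit:
play_rows(increments=[[0,0,0,0,0,0],[0,0,0,0,0,0],[0,0,0,0,0,0],[0,0,0,0,0,0],[0,0,0,0,0,0]], hand=-1)

```text
clock: 11.0
position: [0.5023, -0.0148, 0.1488]
orientation: [-1.276, -2.871, 0.008]
force: [-3.7, -4.5, 3.0]
gripper_width: 0.464
finger_force: 25.0
```

Run:
```python
from h import *
go(.503,-.0125);s=bot.get_state();print(s["force"].round(2),s["moment"].round(3),s["gripper_width"],s["finger_force"])
```

```text
tilt [-0.002  -0.0044 -1.    ] psi 2.305 pos [ 0.5023 -0.0148  0.1488] q6 -0.897 t 11.0
to 0.503 -0.0125 shift [ 0.0012  0.0021 -0.    ]
[-3.74 -4.46  3.04] [-0.852  0.577  0.066] 0.46449845549563745 25.00046968460083
```

Emit:
play_rows(increments=[[0,-0.002,0,0,0,0],[0,0,0.0002,0,0,0.08],[0,0,0.0004,0,0,0.14],[0,0,0.0004,0,0,0.14],[0,0,0.0004,0,0,0.14],[0,0,0.0004,0,0,0.14],[0,0,0.0004,0,0,0.14],[0,0,0.0004,0,0,0.14],[0,0,0.0004,0,0,0.14],[0,0,0.0004,0,0,0.14],[0,0,0.0004,0,0,0.14],[0,0,0.0004,0,0,0.14],[0,0,0.0004,0,0,0.14],[0,0,0.0004,0,0,0.14],[0,0,0.0004,0,0,0.14],[0,0,0.0002,0,0,0.1],[0,0,0,0,0,0]])

```text
clock: 12.7
position: [0.4993, -0.014, 0.1436]
orientation: [-3.105, -0.474, 0.007]
force: [-6.7, -0.8, 9.5]
gripper_width: 0.465
finger_force: 25.0
```

Run:
```python
from h import *
go(.503,-.0125);s=bot.get_state();print(s["force"].round(2),s["moment"].round(3),s["gripper_width"],s["finger_force"])
```

```text
tilt [-4.2e-03 -3.0e-04 -1.0e+00] psi 0.303 pos [ 0.4993 -0.014   0.1436] q6 1.102 t 12.7
to 0.503 -0.0125 shift [ 0.0039 -0.0003 -0.    ]
[-6.66 -0.82  9.46] [-0.232  1.403 -0.093] 0.464580935240029 25.002329349517822
```

Emit:
play_rows(increments=[[0,0,0,0,0,0],[0,0,0,0,0,0],[0,0,-0.002,0,0,0],[0,0,-0.025,0,0,-0.145],[0,0,-0.025,0,0,-0.145],[0,0,-0.022,0,0,-0.145],[0,0,0,0,0,-0.145],[0,0,0,0,0,-0.145],[0,0,0,0,0,-0.145],[0,0,0,0,0,-0.145],[0,0,0,0,0,-0.145],[0,0,0,0,0,-0.145],[0,0,0,0,0,-0.145],[0,0,0,0,0,-0.145],[0,0,0,0,0,-0.145],[0,0,0,0,0,-0.145],[0,0,0,0,0,0]], hand=0.4)

```text
clock: 14.4
position: [0.5024, -0.0139, 0.2163]
orientation: [1.44, 2.792, 0.0]
force: [-1.0, 0.1, 0.6]
gripper_width: 0.7
finger_force: 0.0
```

Run:
```python
from h import *
go(.575,-.187)
```

```text
tilt [ 4.e-04  1.e-04 -1.e+00] psi 2.19 pos [ 0.5024 -0.0139  0.2163] q6 -0.785 t 14.4
to 0.575 -0.187 shift [-0.1831 -0.0413  0.    ]
```

Emit:
play_rows(increments=[[-0.0366,-0.0082,0,0,0,0],[-0.0366,-0.0082,0,0,0,0],[-0.0366,-0.0082,0,0,0,0],[-0.0366,-0.0082,0,0,0,0],[-0.0366,-0.0082,0,0,0,0],[0,0,0,0,0,0],[0,0,0.02,0,0,0],[0,0,0.022,0,0,0],[0,0,0.018,0,0,0],[0,0,0.011,0,0,0],[0,0,0,0,0,0]])

```text
clock: 15.5
position: [0.5738, -0.1857, 0.1438]
orientation: [-1.439, -2.789, -0.0]
force: [-0.4, -0.1, -0.1]
gripper_width: 0.701
finger_force: 0.0
```

Emit:
play_rows(increments=[[0,0,0,0,0,0],[0,0,0,0,0,0],[0,0,0,0,0,0],[0,0,0,0,0,0],[0,0,0,0,0,0]], hand=-1)

```text
clock: 16.0
position: [0.5742, -0.188, 0.1465]
orientation: [1.439, 2.792, -0.004]
force: [-4.5, -2.6, 5.8]
gripper_width: 0.459
finger_force: 25.0
```

Run:
```python
from h import *
go(.575,-.187);s=bot.get_state();print(s["force"].round(2),s["moment"].round(3),s["gripper_width"],s["finger_force"])
```

```text
tilt [-6.0e-04 -2.4e-03 -1.0e+00] psi 2.19 pos [ 0.5742 -0.188   0.1465] q6 -1.048 t 16.0
to 0.575 -0.187 shift [ 0.0003  0.0012 -0.    ]
[-4.47 -2.58  5.8 ] [-0.606  0.69   0.013] 0.4586855887285347 25.00094622373581
```

Emit:
play_rows(increments=[[0,-0.001,0,0,0,0],[0,0,0.0002,0,0,0.06],[0,0,0.0004,0,0,0.14],[0,0,0.0004,0,0,0.14],[0,0,0.0004,0,0,0.14],[0,0,0.0004,0,0,0.14],[0,0,0.0004,0,0,0.14],[0,0,0.0004,0,0,0.14],[0,0,0.0004,0,0,0.14],[0,0,0.0004,0,0,0.14],[0,0,0.0004,0,0,0.14],[0,0,0.0004,0,0,0.14],[0,0,0.0004,0,0,0.14],[0,0,0.0004,0,0,0.14],[0,0,0.0002,0,0,0.06],[0,0,0,0,0,0]])

```text
clock: 17.6
position: [0.5753, -0.1884, 0.1419]
orientation: [3.08, 0.606, 0.005]
force: [-1.9, -1.9, 6.3]
gripper_width: 0.466
finger_force: 25.0
```

Run:
```python
from h import *
go(.575,-.187);s=bot.get_state();print(s["force"].round(2),s["moment"].round(3),s["gripper_width"],s["finger_force"])
```

```text
tilt [ 0.0034 -0.0022 -1.    ] psi 0.388 pos [ 0.5753 -0.1884  0.1419] q6 0.752 t 17.6
to 0.575 -0.187 shift [ 0.0002 -0.0014 -0.    ]
[-1.93 -1.95  6.26] [-0.413  0.377 -0.102] 0.46630978061036304 25.00153809785843
```

Emit:
play_rows(increments=[[0,0,0,0,0,0],[0,0,0,0,0,0],[0,0,-0.002,0,0,0],[0,0,-0.025,0,0,-0.145],[0,0,-0.025,0,0,-0.145],[0,0,-0.024,0,0,-0.145],[0,0,0,0,0,-0.145],[0,0,0,0,0,-0.145],[0,0,0,0,0,-0.145],[0,0,0,0,0,-0.145],[0,0,0,0,0,-0.145],[0,0,0,0,0,-0.145],[0,0,0,0,0,-0.145],[0,0,0,0,0,-0.145],[0,0,0,0,0,-0.145],[0,0,0,0,0,-0.145],[0,0,0,0,0,0]], hand=0.4)

```text
clock: 19.3
position: [0.5742, -0.187, 0.2159]
orientation: [-1.319, -2.851, -0.001]
force: [-0.5, -1.0, -0.7]
gripper_width: 0.698
finger_force: 0.0
```

Run:
```python
from h import *
go(.501,-.0145)
```

```text
tilt [-1.e-04  6.e-04 -1.e+00] psi 2.275 pos [ 0.5742 -0.187   0.2159] q6 -1.134 t 19.3
to 0.501 -0.0145 shift [1.789e-01 5.590e-02 1.000e-04]
```

Emit:
play_rows(increments=[[0.0358,0.0112,0,0,0,0],[0.0358,0.0112,0,0,0,0],[0.0358,0.0112,0,0,0,0],[0.0358,0.0112,0,0,0,0],[0.0358,0.0112,0,0,0,0],[0,0,0,0,0,0],[0,0,0.02,0,0,0],[0,0,0.022,0,0,0],[0,0,0.019,0,0,0],[0,0,0.0115,0,0,0],[0,0,0,0,0,0]])

```text
clock: 20.4
position: [0.5, -0.0149, 0.1421]
orientation: [-1.321, -2.847, 0.002]
force: [0.7, 0.6, -0.1]
gripper_width: 0.697
finger_force: 0.0
```

Emit:
play_rows(increments=[[0,0,0,0,0,0],[0,0,0,0,0,0],[0,0,0,0,0,0],[0,0,0,0,0,0],[0,0,0,0,0,0]], hand=-1)

```text
clock: 20.9
position: [0.5019, -0.0147, 0.1446]
orientation: [1.318, 2.849, 0.001]
force: [0.5, 0.3, 2.5]
gripper_width: 0.466
finger_force: 25.0
```

Emit:
play_rows(increments=[[0,0,0.0002,0,0,0.08],[0,0,0.0004,0,0,0.14],[0,0,0.0004,0,0,0.14],[0,0,0.0004,0,0,0.14],[0,0,0.0004,0,0,0.14],[0,0,0.0004,0,0,0.14],[0,0,0.0004,0,0,0.14],[0,0,0.0004,0,0,0.14],[0,0,0.0004,0,0,0.14],[0,0,0,0,0,0]])

```text
clock: 21.9
position: [0.5002, -0.0148, 0.1415]
orientation: [2.7, 1.605, -0.001]
force: [-2.1, -0.1, 7.5]
gripper_width: 0.466
finger_force: 25.0
```

Run:
```python
from h import *
go(.501,-.0145);s=bot.get_state();print(s["force"].round(2),s["moment"].round(3),s["gripper_width"],s["finger_force"])
```

```text
tilt [-5.e-04 -5.e-04 -1.e+00] psi 1.072 pos [ 0.5002 -0.0148  0.1415] q6 0.33 t 21.9
to 0.501 -0.0145 shift [ 0.0006  0.0006 -0.    ]
[-2.14 -0.08  7.53] [-0.017  0.48  -0.14 ] 0.4658286579737125 25.002221167087555
```

L has turned 3.2 rad in all and is not firm yet. I go on in smaller steps, watching the moment about z.

Emit:
play_rows(increments=[[0,0,0.0003,0,0,0.1],[0,0,0.0003,0,0,0.1],[0,0,0.0003,0,0,0.1],[0,0,0,0,0,0]])

```text
clock: 22.3
position: [0.4999, -0.0145, 0.1407]
orientation: [-2.909, -1.184, 0.002]
force: [-3.2, 1.4, 8.3]
gripper_width: 0.463
finger_force: 25.0
```

Run:
```python
from h import *
go(.501,-.0145);s=bot.get_state();print(s["force"].round(2),s["moment"].round(3))
```

```text
tilt [-0.0011  0.     -1.    ] psi 0.773 pos [ 0.4999 -0.0145  0.1407] q6 0.63 t 22.3
to 0.501 -0.0145 shift [ 0.0008  0.0008 -0.    ]
[-3.21  1.39  8.33] [ 0.136  0.682 -0.114]
```

Emit:
play_rows(increments=[[0,0,0.0003,0,0,0.1],[0,0,0.0002,0,0,0.1],[0,0,0,0,0,0]])

```text
clock: 22.6
position: [0.4993, -0.0146, 0.1402]
orientation: [-3.013, -0.89, 0.003]
force: [-4.6, 0.2, 10.5]
gripper_width: 0.459
finger_force: 25.0
```

Run:
```python
from h import *
go(.501,-.0145);s=bot.get_state();print(s["force"].round(2),s["moment"].round(3))
```

```text
tilt [-2.2e-03 -4.0e-04 -1.0e+00] psi 0.575 pos [ 0.4993 -0.0146  0.1402] q6 0.828 t 22.6
to 0.501 -0.0145 shift [ 0.0015  0.0009 -0.    ]
[-4.62  0.22 10.48] [0.178 0.809 0.343]
```

Emit:
play_rows(increments=[[0,0,0,0,0,0.06],[0,0,0,0,0,0.06],[0,0,0,0,0,0]])

```text
clock: 22.9
position: [0.4997, -0.0141, 0.1401]
orientation: [-3.06, -0.709, 0.002]
force: [-3.3, 1.5, 9.2]
gripper_width: 0.459
finger_force: 25.0
```

Run:
```python
from h import *
go(.501,-.0145);s=bot.get_state();print(s["force"].round(2),s["moment"].round(3))
```

```text
tilt [-1.4e-03  4.0e-04 -1.0e+00] psi 0.456 pos [ 0.4997 -0.0141  0.1401] q6 0.947 t 22.9
to 0.501 -0.0145 shift [ 0.001   0.0009 -0.    ]
[-3.35  1.54  9.19] [0.355 0.636 0.532]
```

Emit:
play_rows(increments=[[0,0,0,0,0,0],[0,0,0,0,0,0],[0,0,-0.002,0,0,0],[0,0,-0.025,0,0,-0.145],[0,0,-0.025,0,0,-0.145],[0,0,-0.023,0,0,-0.145],[0,0,0,0,0,-0.145],[0,0,0,0,0,-0.145],[0,0,0,0,0,-0.145],[0,0,0,0,0,-0.145],[0,0,0,0,0,-0.145],[0,0,0,0,0,0]], hand=0.4)

```text
clock: 24.1
position: [0.5009, -0.0148, 0.2137]
orientation: [-2.173, -2.269, 0.001]
force: [0.5, 0.6, -0.4]
gripper_width: 0.7
finger_force: 0.0
```

Run:
```python
from h import *
go(.575,-.1875)
```

```text
tilt [-3.e-04 -2.e-04 -1.e+00] psi 1.614 pos [ 0.5009 -0.0148  0.2137] q6 -0.212 t 24.1
to 0.575 -0.1875 shift [-0.1758  0.0665  0.    ]
```

Emit:
play_rows(increments=[[-0.0352,0.0133,0,0,0,0],[-0.0352,0.0133,0,0,0,0],[-0.0352,0.0133,0,0,0,0],[-0.0352,0.0133,0,0,0,0],[-0.0352,0.0133,0,0,0,0],[0,0,0,0,0,0],[0,0,0.02,0,0,0],[0,0,0.022,0,0,0],[0,0,0.019,0,0,0],[0,0,0.0115,0,0,0],[0,0,0,0,0,0]])

```text
clock: 25.2
position: [0.5737, -0.1865, 0.1397]
orientation: [-2.171, -2.266, 0.002]
force: [-0.4, -0.3, -0.5]
gripper_width: 0.7
finger_force: 0.0
```

Emit:
play_rows(increments=[[0,0,0,0,0,0],[0,0,0,0,0,0],[0,0,0,0,0,0],[0,0,0,0,0,0],[0,0,0,0,0,0]], hand=-1)

```text
clock: 25.7
position: [0.5745, -0.1879, 0.1425]
orientation: [2.172, 2.269, -0.001]
force: [-4.0, -0.3, 6.0]
gripper_width: 0.463
finger_force: 25.0
```

Emit:
play_rows(increments=[[0,0,0.0002,0,0,0.1],[0,0,0.0002,0,0,0.1],[0,0,0,0,0,0]])

```text
clock: 26.0
position: [0.5747, -0.1878, 0.142]
orientation: [2.389, 2.039, -0.001]
force: [-4.4, -0.6, 5.1]
gripper_width: 0.462
finger_force: 25.0
```

Run:
```python
from h import *
go(.575,-.1875);s=bot.get_state();print(s["force"].round(2),s["moment"].round(3))
```

```text
tilt [-0.e+00 -8.e-04 -1.e+00] psi 1.413 pos [ 0.5747 -0.1878  0.142 ] q6 -0.272 t 26.0
to 0.575 -0.1875 shift [ 0.0004  0.0003 -0.    ]
[-4.44 -0.58  5.14] [-0.051  0.499 -0.093]
```

Emit:
play_rows(increments=[[0,0,0.0003,0,0,0.1],[0,0,0.0002,0,0,0.1],[0,0,0,0,0,0]])

```text
clock: 26.3
position: [0.5749, -0.1879, 0.1415]
orientation: [2.58, 1.79, -0.0]
force: [-2.8, -1.2, 4.4]
gripper_width: 0.462
finger_force: 25.0
```

Run:
```python
from h import *
go(.575,-.1875);s=bot.get_state();print(s["force"].round(2),s["moment"].round(3))
```

```text
tilt [ 3.e-04 -8.e-04 -1.e+00] psi 1.213 pos [ 0.5749 -0.1879  0.1415] q6 -0.073 t 26.3
to 0.575 -0.1875 shift [ 0.0004 -0.     -0.    ]
[-2.8  -1.22  4.39] [-0.086  0.539 -0.092]
```

R has turned 3.6 rad and still runs freely, so I carry on.

Emit:
play_rows(increments=[[0,0,0.0003,0,0,0.1],[0,0,0.0002,0,0,0.1],[0,0,0,0,0,0]])

```text
clock: 26.6
position: [0.575, -0.188, 0.1409]
orientation: [2.746, 1.524, 0.0]
force: [-2.8, -0.6, 4.8]
gripper_width: 0.463
finger_force: 25.0
```

Run:
```python
from h import *
s=bot.get_state();print(s["force"].round(2),s["moment"].round(3))
```

```text
[-2.84 -0.62  4.83] [-0.083  0.549 -0.128]
```

Emit:
play_rows(increments=[[0,0,0.0002,0,0,0.1],[0,0,0.0002,0,0,0.1],[0,0,0,0,0,0]])

```text
clock: 26.9
position: [0.5751, -0.1881, 0.1405]
orientation: [2.883, 1.245, 0.0]
force: [-3.6, -1.1, 5.4]
gripper_width: 0.46
finger_force: 25.0
```

Run:
```python
from h import *
go(.575,-.1875);s=bot.get_state();print(s["force"].round(2),s["moment"].round(3))
```

```text
tilt [ 6.0e-04 -1.3e-03 -1.0e+00] psi 0.815 pos [ 0.5751 -0.1881  0.1405] q6 0.325 t 26.9
to 0.575 -0.1875 shift [ 0.0004 -0.0004 -0.    ]
[-3.62 -1.15  5.42] [-0.176  0.524  0.481]
```

R came up firm (moment rose from -0.13 to +0.48 N m). One last nudge on R, then a fresh hold on L to confirm.

Emit:
play_rows(increments=[[0,0,0,0,0,0.05],[0,0,0,0,0,0.05],[0,0,0,0,0,0]])

```text
clock: 27.2
position: [0.577, -0.1866, 0.1405]
orientation: [2.942, 1.101, 0.007]
force: [1.5, 3.6, 5.3]
gripper_width: 0.462
finger_force: 25.0
```

Run:
```python
from h import *
s=bot.get_state();print(s["moment"].round(3))
```

```text
[ 0.555 -0.33   0.254]
```

Emit:
play_rows(increments=[[0,0,0,0,0,0],[0,0,0,0,0,0],[0,0,-0.002,0,0,0],[0,0,-0.025,0,0,-0.145],[0,0,-0.025,0,0,-0.145],[0,0,-0.023,0,0,-0.145],[0,0,0,0,0,-0.145],[0,0,0,0,0,-0.145],[0,0,0,0,0,0]], hand=0.4)

```text
clock: 28.1
position: [0.5749, -0.1878, 0.2145]
orientation: [2.362, 2.071, -0.001]
force: [-0.5, -0.0, -1.1]
gripper_width: 0.698
finger_force: 0.0
```

Run:
```python
from h import *
go(.5,-.0147)
```

```text
tilt [-3.e-04 -4.e-04 -1.e+00] psi 1.44 pos [ 0.5749 -0.1878  0.2145] q6 -0.299 t 28.1
to 0.5 -0.0147 shift [ 0.1618 -0.0969 -0.    ]
```

Emit:
play_rows(increments=[[0.0324,-0.0194,0,0,0,0],[0.0324,-0.0194,0,0,0,0],[0.0324,-0.0194,0,0,0,0],[0.0324,-0.0194,0,0,0,0],[0.0324,-0.0194,0,0,0,0],[0,0,0,0,0,0],[0,0,0.02,0,0,0],[0,0,0.022,0,0,0],[0,0,0.019,0,0,0],[0,0,0.0125,0,0,0],[0,0,0,0,0,0]])

```text
clock: 29.2
position: [0.4988, -0.0149, 0.1391]
orientation: [-2.363, -2.066, 0.005]
force: [0.5, 0.4, 0.3]
gripper_width: 0.699
finger_force: 0.0
```

Emit:
play_rows(increments=[[0,0,0,0,0,0],[0,0,0,0,0,0],[0,0,0,0,0,0],[0,0,0,0,0,0],[0,0,0,0,0,0]], hand=-1)

```text
clock: 29.7
position: [0.5009, -0.0145, 0.1419]
orientation: [2.361, 2.07, 0.002]
force: [0.9, -0.0, 2.5]
gripper_width: 0.462
finger_force: 25.0
```

Emit:
play_rows(increments=[[0,0,0,0,0,0.06],[0,0,0,0,0,0.06],[0,0,0,0,0,0]])

```text
clock: 30.0
position: [0.501, -0.0133, 0.1419]
orientation: [2.482, 1.926, 0.004]
force: [2.0, 2.8, 3.5]
gripper_width: 0.461
finger_force: 25.0
```

Run:
```python
from h import *
go(.5,-.0147);s=bot.get_state();print(s["force"].round(2),s["moment"].round(3))
```

```text
tilt [ 0.0024  0.0015 -1.    ] psi 1.32 pos [ 0.501  -0.0133  0.1419] q6 0.083 t 30.0
to 0.5 -0.0147 shift [-0.0016 -0.0006 -0.    ]
[1.99 2.76 3.51] [ 0.521 -0.271  0.162]
```

Emit:
play_rows(increments=[[0,0,0,0,0,0],[0,0,0,0,0,0],[0,0,-0.002,0,0,0],[0,0,-0.025,0,0,0],[0,0,-0.025,0,0,0],[0,0,-0.025,0,0,0],[0,0,-0.03,0,0,0],[0,0,-0.03,0,0,0],[-0.03,0,-0.02,0,0,0],[-0.03,0,0,0,0,0],[0,0,0,0,0,0],[0,0,0,0,0,0]], hand=0.4)

```text
clock: 31.2
position: [0.4848, -0.0726, 0.2978]
orientation: [-2.483, -1.924, 0.0]
force: [-0.3, -0.0, -0.3]
gripper_width: 0.702
finger_force: 0.0
```

Run:
```python
from h import *
a=cam("scene");b=cam("side")
out=[cv2.resize(b[0][180:310,220:350],(400,400),interpolation=cv2.INTER_CUBIC),cv2.resize(a[0][150:250,215:315],(400,400),interpolation=cv2.INTER_CUBIC)]
cv2.imwrite("pics/g.png",np.hstack(out)[:,:,::-1])
```

```text
(no output)
```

View pics/g.png

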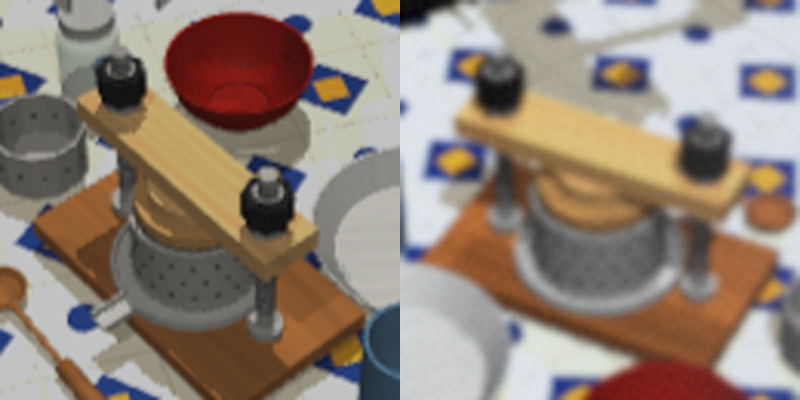

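The picture shows the beam on the follower with the hoop upright. The left rod's stub in the side view, at (122,65), looks shorter than the right's at (268,172). I measure both ends' drop by tracking beam-end features against the start pictures.

Run:
```python
from h import *
def drop(c,uv,p):  # px -> mm of pure vertical drop at p
    return proj(c[1],c[2],p-np.array([0,0,.001]))-proj(c[1],c[2],p)
L=np.array([.5015,-.0145,.175]);R=np.array([.5755,-.1875,.175]);e=(L-R)/.19
for n in("side","scene"):
    c=cam(n)
    new=np.mean([cam(n)[0].astype(float) for _ in range(4)],0).astype(np.uint8)
    g0=cv2.cvtColor(cv2.imread(f"pics/{n}0.png"),cv2.COLOR_BGR2GRAY);g1=cv2.cvtColor(new,cv2.COLOR_RGB2GRAY)
    for k,P in(("L",L+.02*e),("R",R-.02*e)):
        d=drop(c,0,P);u=proj(c[1],c[2],P)
        for dz in(.02,0.0):
            m=np.zeros_like(g0);q=proj(c[1],c[2],P+[0,0,dz]);cv2.circle(m,tuple(int(t) for t in q),13,255,-1)
            pts=cv2.goodFeaturesToTrack(g0,12,.05,2,mask=m)
            p1,st,er=cv2.calcOpticalFlowPyrLK(g0,g1,pts,None,winSize=(9,9),maxLevel=1)
            f=(p1-pts)[st.ravel()==1].reshape(-1,2);mm=f@d/(d@d)
            print(n,k,dz,np.sort(mm).round(1),"perp",np.median(f@[d[1],-d[0]]/np.hypot(*d)).round(2))
```

```text
side L 0.02 [ 1.5  1.7  2.4  2.6  3.5  5.   7.5  7.5  7.9  8.   8.8 10.4] perp 0.08
side L 0.0 [1.7 2.6 3.5 4.5 4.8 5.  6.8 7.5 7.5 8.  8.8 9.1] perp -0.0
side R 0.02 [-0.3  3.6  4.7  5.5  5.9  6.2  9.4  9.9 10.3 11.  11.1 11.1] perp -0.11
side R 0.0 [ 0.6  1.1  3.6  4.2  4.7  5.9  9.4  9.9 10.3 11.  11.1 11.1] perp -0.09
scene L 0.02 [-0.2  0.9  1.3  2.4  2.8  5.3  6.1  6.6  8.1  8.5  9.2 10. ] perp 0.36
scene L 0.0 [ 0.9  1.3  1.8  2.3  2.4  2.8  5.3  6.1  6.6  8.1  9.2 10. ] perp 0.36
scene R 0.02 [-1.  -0.6 -0.3  0.5  0.9  1.3  1.5  2.4  3.8  5.6  9.8 35.4] perp 0.17
scene R 0.0 [-0.6 -0.3  0.5  0.9  1.3  1.5  2.4  3.8  5.6  8.4  9.8 35.4] perp 0.28
```

L fell about 8–9 mm and R about 10–11 mm, which fits the turns made. There is plenty of time, so I take one more firm hold on L to make sure it is at its stop.

Run:
```python
from h import *
go(.5,-.0147)
```

```text
tilt [-0.e+00 -1.e-04 -1.e+00] psi 1.32 pos [ 0.4852 -0.0722  0.298 ] q6 -0.039 t 31.8
to 0.5 -0.0147 shift [ 0.0594  0.0001 -0.    ]
```

Emit:
play_rows(increments=[[0.03,0,0,0,0,0],[0.0294,0,0.02,0,0,0],[0,0,0.03,0,0,0],[0,0,0.03,0,0,0],[0,0,0.025,0,0,0],[0,0,0.025,0,0,0],[0,0,0.017,0,0,0],[0,0,0.01,0,0,0],[0,0,0,0,0,0]])

```text
clock: 32.7
position: [0.499, -0.0148, 0.1399]
orientation: [-2.481, -1.925, 0.003]
force: [-0.0, 0.1, 0.6]
gripper_width: 0.699
finger_force: 0.0
```

Emit:
play_rows(increments=[[0,0,0,0,0,0],[0,0,0,0,0,0],[0,0,0,0,0,0],[0,0,0,0,0,0],[0,0,0,0,0,0]], hand=-1, squeeze=35)

```text
clock: 33.2
position: [0.5006, -0.015, 0.1419]
orientation: [2.481, 1.925, 0.002]
force: [0.4, -0.0, 3.8]
gripper_width: 0.467
finger_force: 35.0
```

Emit:
play_rows(increments=[[0,0,0,0,0,0.1],[0,0,0,0,0,0.1],[0,0,0,0,0,0.05],[0,0,0,0,0,0]])

```text
clock: 33.6
position: [0.5002, -0.0149, 0.1419]
orientation: [2.7, 1.604, 0.001]
force: [-0.7, 0.2, 5.8]
gripper_width: 0.462
finger_force: 35.0
```

Run:
```python
from h import *
go(.5,-.0147);s=bot.get_state();print(s["force"].round(2),s["moment"].round(3))
```

```text
tilt [ 1.1e-03 -5.0e-04 -1.0e+00] psi 1.072 pos [ 0.5002 -0.0149  0.1419] q6 0.331 t 33.6
to 0.5 -0.0147 shift [ 0.0001 -0.0003 -0.    ]
[-0.69  0.23  5.76] [0.032 0.139 0.607]
```

Emit:
play_rows(increments=[[0,0,0,0,0,0.08],[0,0,0,0,0,0.07],[0,0,0,0,0,0]])

```text
clock: 33.9
position: [0.4994, -0.0155, 0.1418]
orientation: [2.812, 1.398, -0.002]
force: [-2.2, -0.9, 6.1]
gripper_width: 0.462
finger_force: 35.0
```

Run:
```python
from h import *
go(.5,-.0147);s=bot.get_state();print(s["force"].round(2),s["moment"].round(3))
```

```text
tilt [-6.0e-04 -1.8e-03 -1.0e+00] psi 0.922 pos [ 0.4994 -0.0155  0.1418] q6 0.48 t 33.9
to 0.5 -0.0147 shift [ 0.001 -0.    -0.   ]
[-2.21 -0.94  6.14] [-0.176  0.423  0.826]
```

L is firm at 0.83 N m. I make the same check on R.

Emit:
play_rows(increments=[[0,0,0,0,0,0],[0,0,0,0,0,0],[0,0,-0.002,0,0,0],[0,0,-0.025,0,0,-0.1],[0,0,-0.025,0,0,-0.1],[0,0,-0.023,0,0,-0.1],[0,0,0,0,0,-0.1],[0,0,0,0,0,0]], hand=0.4)

```text
clock: 34.7
position: [0.5003, -0.015, 0.2166]
orientation: [2.481, 1.925, 0.001]
force: [-0.3, -0.8, 0.2]
gripper_width: 0.7
finger_force: 0.0
```

Run:
```python
from h import *
go(.575,-.1878)
```

```text
tilt [ 1.3e-03 -3.0e-04 -1.0e+00] psi 1.32 pos [ 0.5003 -0.015   0.2166] q6 0.082 t 34.7
to 0.575 -0.1878 shift [-1.488e-01  1.153e-01  1.000e-04]
```

Emit:
play_rows(increments=[[-0.0298,0.0231,0,0,0,0],[-0.0298,0.0231,0,0,0,0],[-0.0298,0.0231,0,0,0,0],[-0.0298,0.0231,0,0,0,0],[-0.0298,0.0231,0,0,0,0],[0,0,0,0,0,0],[0,0,0.021,0,0,0],[0,0,0.023,0,0,0],[0,0,0.02,0,0,0],[0,0,0.011,0,0,0],[0,0,0,0,0,0]])

```text
clock: 35.8
position: [0.5732, -0.1867, 0.139]
orientation: [-2.479, -1.923, 0.003]
force: [0.6, -0.2, -0.4]
gripper_width: 0.7
finger_force: 0.0
```

Emit:
play_rows(increments=[[0,0,0,0,0,0],[0,0,0,0,0,0],[0,0,0,0,0,0],[0,0,0,0,0,0],[0,0,0,0,0,0]], hand=-1)

```text
clock: 36.3
position: [0.5748, -0.1879, 0.1422]
orientation: [2.481, 1.925, 0.0]
force: [-2.3, 2.2, 6.4]
gripper_width: 0.459
finger_force: 35.0
```

Emit:
play_rows(increments=[[0,0,0,0,0,0.1],[0,0,0,0,0,0.1],[0,0,0,0,0,0.1],[0,0,0,0,0,0]])

```text
clock: 36.7
position: [0.5745, -0.1888, 0.142]
orientation: [2.739, 1.535, -0.002]
force: [-1.8, -0.9, 5.1]
gripper_width: 0.461
finger_force: 35.0
```

Run:
```python
from h import *
go(.575,-.1878);s=bot.get_state();print(s["force"].round(2),s["moment"].round(3))
```

```text
tilt [-0.     -0.0023 -1.    ] psi 1.021 pos [ 0.5745 -0.1888  0.142 ] q6 0.119 t 36.7
to 0.575 -0.1878 shift [ 0.0011 -0.0001 -0.    ]
[-1.75 -0.94  5.13] [-0.198  0.528  0.61 ]
```

Emit:
play_rows(increments=[[0,0,0,0,0,0],[0,0,0,0,0,0],[0,0,-0.002,0,0,0],[0,0,-0.025,0,0,0],[0,0,-0.025,0,0,0],[0,0,-0.025,0,0,0],[0,0,-0.03,0,0,0],[0,0,-0.03,0,0,0],[0,0,0,0,0,0],[0,0,0,0,0,0]], hand=0.4)

```text
clock: 37.7
position: [0.575, -0.1879, 0.278]
orientation: [2.741, 1.533, 0.001]
force: [0.4, 0.0, 0.2]
gripper_width: 0.702
finger_force: 0.0
```

Both knobs are firm and the gripper is clear, so I hand in.

```bash
python3 -c "
from bench import bot
print(bot.hand_in())"
```

```text
the job is handed in; nothing more can be done
None
```

I handed the job in at about 38 s of the 72 s allowed: both knobs came up firm on fresh holds (about 0.8 N m left, 0.6 right), and the last picture, taken before those final checks, showed the beam down on the follower and the hoop upright; the hand-in returned no verdict.

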